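Garlic into the crock, lid on

TASK

Put the garlic bulb into the open blue stoneware crock, then close the crock with its own lid, the flat wooden one with the dark wooden knob, so that the lid sits flat and fully down on the rim. Leave the crock standing where it is, and leave the white pot lid with the red knob where it lies.

Things in the scene. Friction and masses are not known exactly. Their poses are not given: they have to be found in the camera images.
- crock: round open stoneware crock, blue with a white rim, standing upright on the worktop; 136 mm outer diameter, 80 mm high, mouth 124 mm across, wall 6 mm, inner floor 6 mm above its underside, 1.3 kg. Origin: centre of its underside; z up the axis. (A wall cupboard hangs 0.56 m above the worktop at the back right, and the arm may start close to it: draw back first.)
- garlic_center (a point): centre of the garlic bulb (whitish, 53 mm across and 53 mm high, stands upright on the worktop; about 26 mm above its underside). A yellow lemon and a red tomato of like size lie near; their places swap.
- lid_knob (a point): middle of the knob of the crock's wooden lid, lying knob up; z up. Pale disc 142 mm across, 10 mm thick, below it a plug 100 mm across, 10 mm deep, that enters the crock's mouth with 12 mm play all round; on top a dark knob, an upright cylinder 24 mm across, 34 mm tall. This point is 17 mm above the disc's top, 37 mm above the plug's foot; lid seated: 107 mm above the crock's underside. 0.15 kg.
- white_lid_knob (a point): middle of the red knob of another lid, white and 119 mm across, 38 mm high, which belongs to a teapot and is not wanted: it lies on the worktop. This point is 26 mm above its underside. The two lids' places swap.

How it is judged (in metres and radians):
On the way:
1. the garlic bulb lies in the crock (horizontal distance between garlic_center and crock below 0.05 m and z of garlic_center in the frame of crock below 0.06 m), for 0.2 s.
At the end, for the whole second after the job is handed in: The garlic is inside the crock (its centre within 50 mm of the crock's axis and less than 60 mm above its underside); the wooden lid is on it, within 18 mm of centred, fully down (within 5 mm) and flat (within 0.1 rad); the crock stands upright on the worktop, still (all of step 1 and horizontal distance between lid_knob and crock below 0.018 m and z of lid_knob in the frame of crock between 0.102 and 0.112 m and angle between the z axis of lid_knob and the z axis of crock, either way round below 0.1 rad and angle between crock's own z axis and vertical below 0.1 rad and height (world z) of crock below 0.01 m and linear speed of crock below 0.02 m/s); the robot touches nothing.
It fails at once if the crock is shifted more than 50 mm or tipped by more than 0.3 rad (distance of crock from where it was at the start of the episode above 0.05 m or angle between crock's own z axis and vertical above 0.3 rad).
It fails at once if the white pot lid is moved more than 40 mm (distance of white_lid_knob from where it was at the start of the episode above 0.04 m).
It also fails if it takes over 51 s, if anything falls off the work surface, if the arm or the gripper's body presses on something with over 40 N, if the wrist force passes 120 N, or if a joint passes its speed limit or range.

ROBOT

A 6-joint arm with a two-finger parallel gripper is mounted at the origin on a cart in front of the work surface, level with it; the furniture and walls round the work are solid. World frame = base frame: x ahead of the robot, y to its left, z up, the work surface at z = 0. Lengths are in m, angles in degrees, forces in N, time in s.
With the tool pointing down it reaches from about 0.35 to 0.875 m from the base axis. Payload 4.2 kg.
Tool frame: the origin (TCP) lies midway between the tips of the shut fingers; the grasp point (between the pads) lies 19 mm behind it; z points along the fingers, y is the line along which they close (so a half turn about z gives the same grasp; the last joint's range is limited). The gripper opens to 87 mm and grips with 3 to 60 N. Pads are 19 mm wide; open, the fingers measure 117 mm over their backs; the gripper's body (75 mm by 190 mm) begins 51 mm behind the grasp point.
Start: joints at [82.025, 22.042, 0.453, 0, -68.411, -14.817], TCP at [0.242, 0.576, 0.223] pointing down, gripper open.
Joint ranges: [-179.83, 179.83], [-69.29, 118.12], [-61.27, 80.66], [-181.25, 117.63], [-171.15, -9.14], [-177.46, 177.46]. Speed limits (degrees/s): [159.86, 159.86, 180, 180, 180, 180].

INTERFACE

Orientations are given as a 3x3 rotation matrix whose columns are the frame's x, y, z axes.
In Python, from station import r, cams gives the robot as it stands.
- The arm moves only by the tool play_rows, never from a script. Its argument "commands" is text: rows parted by semicolons, each of 6 numbers parted by spaces: the shift along the world's x, y, z normalised to -1 to 1, where 1 is 30 mm, then the turn, a rotation vector about the world's x, y, z normalised to -1 to 1, where 1 is 0.15 rad. A call has 1 to 20 rows; each row shifts and turns the commanded pose from where the row before left it; what a row does not reach is not made up. A row lasts 1/10 s, in which the tool goes at most 50 mm and 8.59 degrees, less where a joint would pass 70% of its speed; a pose out of reach is approached as far as the arm can. A call with a number of a shift or a turn outside -1 to 1 is refused whole. A call with a gripper value outside its range is refused whole. "grip" is the finger opening in mm, from 0 to 87, set as the call begins (left out, the last holds). The fingers move at their own pace and stop on an object; the grip force is fixed at half the most. Time passes only in rows, so rows that do not move let the fingers close. It gives the time, the measured TCP pose, the force, the opening and the grip force at its end, in the units of the state.
- r.sense(): the state, without advancing time (a new reading comes with each control period).
- cams.capture(name): name is "scene" or "top" or "wrist"; returns (picture, depth): 400x640x3 uint8, blue, green, red; 400x640 float32, m along the optical axis (not along the pixel's ray), 0 where there is no reading.
- cams.camera_info(name): a dict with "mtx" (3x3 intrinsics, pixels), "k1" (the pictures are not rectified: a ray, as slopes to the right and down, at radius r is drawn at 1 + k1 r^2 times it, then the intrinsics apply), "R" (3x3) and "t" (3): a world point X has camera coordinates R X + t. Camera axes: x right, y down, z forward; pixel columns grow to the right and rows downward; lengths in m; the calibration is good to about 2 mm. A picture is of the moment at which its call begins: read the wrist's pose just before it. camera_info takes no time and is no camera call; for the wrist camera it gives the pose at the moment of the call.
- r.finish_job(): hands the job in; it is judged then, once.
The state is a dict: "time_s": time; "joints": joint angles; "joint_velocities": joint speeds; "effort": joint torques, N m; "tcp_pos": TCP position; "ee_rot": TCP orientation; "wrist_force": force on the tool from outside, world axes, zero at the start; "moment": the same for the moment, N m; "gripper_width": opening from 0.0 (shut) to 1.0 (fully open); "gripper_force": force on a finger pad.
Only numpy, scipy, OpenCV 4.12 (cv2) and the standard library are available. Lean on these libraries where they do the work, as an engineer would, in place of code of your own. Each camera call takes 0.05 s, during which the arm holds its last target. There are 200 camera calls.

## Working session

There is one attempt and no reset: what is moved stays moved. The work goes in short steps, Python scripts to look and compute and a tool call to move; the robot and the scene stay as the last step left them, time stands still between calls to the robot, and variables do not carry over. Pictures are saved under pics/ and viewed, at most 10 in all, crops included, and the job is handed in when it is done.

Besides the shell and the picture viewer there is one more tool, called after "Call:" as a command line: name --argument value ..., lists and objects as JSON in quotes. play_rows: Moves the arm, as the interface text tells. Scaled input: -1 to 1 covers 30 mm each way for a shift and 0.15 rad each way for a turn. Its arguments: {"type":"object","properties":{"commands":{"type":"string"},"grip":{"type":"number"}},"required":["commands"]}

```bash
mkdir -p pics; cat > h.py <<'E'
import numpy as np,cv2
from station import r,cams
def cap(n):
    i=cams.camera_info(n); p,d=cams.capture(n); return i,np.array(p),np.array(d)
def rays(i,uv):
    uv=np.asarray(uv,float).reshape(-1,1,2)
    k=np.array([i["k1"],0,0,0,0.])
    s=cv2.undistortPoints(uv,np.array(i["mtx"]),k).reshape(-1,2)
    return np.c_[s,np.ones(len(s))]
def world(i,uv,depth):
    R=np.array(i["R"]);t=np.array(i["t"]).ravel()
    return (rays(i,uv)*np.asarray(depth).reshape(-1,1)-t)@R
def plane(i,uv,z):
    R=np.array(i["R"]);t=np.array(i["t"]).ravel()
    c=-R.T@t; d=rays(i,uv)@R
    return c+d*((z-c[2])/d[:,2])[:,None]
E
python3 - <<'E'
from h import *
for n in("scene","top"):
    i,p,d=cap(n); cv2.imwrite(f"pics/{n}0.png",p); np.save(f"pics/{n}0.npy",d)
    print(n,-np.array(i["R"]).T@np.array(i["t"]).ravel(), (d>0).mean())
s=r.sense();print(s["tcp_pos"],s["ee_rot"],s["time_s"])
E
```

```text
scene [-0.22475462  1.02452907  0.57784112] 0.88851171875
top [0.46642847 0.16692122 1.10832486] 0.99598828125
[0.24189693 0.57572373 0.22158149] [[ 9.21876402e-01 -3.87483550e-01 -6.30841239e-04]
 [-3.87484045e-01 -9.21874635e-01 -1.80878223e-03]
 [ 1.19316823e-04  1.91191457e-03 -9.99998165e-01]] 0.1
```

View pics/top0.png

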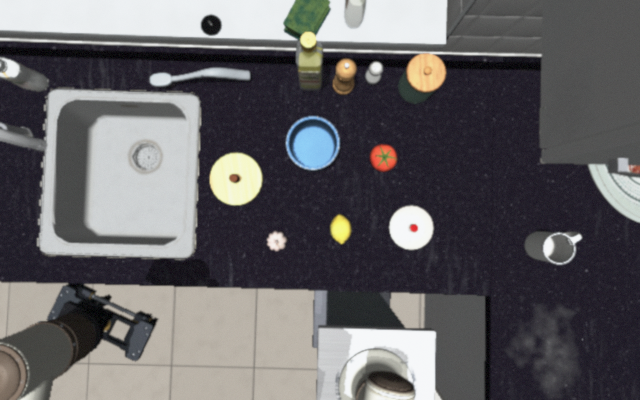

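View pics/scene0.png

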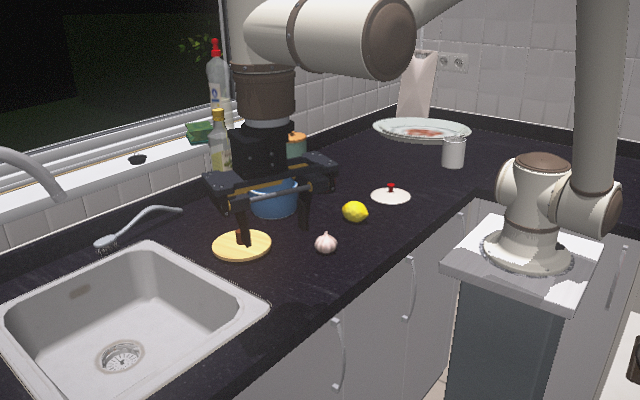

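The top view shows the crock at (313,143), the wooden lid at (236,179), the garlic at (276,241), the lemon at (341,229), the tomato at (384,157) and the white lid at (411,227). The arm is at the lower left, and nothing covers the targets.

```bash
cat >> h.py <<'E'
def blob(mask,c,rad):
    m=np.zeros(mask.shape,np.uint8); cv2.circle(m,c,rad,1,-1); m=(m&mask.astype(np.uint8))
    n,l,s,ce=cv2.connectedComponentsWithStats(m); k=1+np.argmax(s[1:,4]); pts=np.argwhere(l==k)[:,::-1]
    (cx,cy),R=cv2.minEnclosingCircle(pts.astype(np.float32)); return ce[k],(cx,cy),R,s[k,4]
E
python3 - <<'E'
from h import *
i=cams.camera_info("top");p=cv2.imread("pics/top0.png");d=np.load("pics/top0.npy")
hsv=cv2.cvtColor(p,cv2.COLOR_BGR2HSV);H,S,V=cv2.split(hsv)
bright=V>90
def show(n,mask,c,rad,z):
    ce,mc,R,a=blob(mask,c,rad)
    w=plane(i,[ce,mc,(mc[0]+R,mc[1]),(mc[0]-R,mc[1])],z)
    dd=d[int(mc[1])-1:int(mc[1])+2,int(mc[0])-1:int(mc[0])+2]
    print(n,ce.round(1),np.round(mc,1),round(R,1),a,"cen",w[0].round(4),"circ",w[1].round(4),"dia",np.linalg.norm(w[2]-w[3]).round(4),"depth z",world(i,[mc],[np.median(dd)]).round(3))
show("crock",bright,(313,143),34,.08)
show("lid",bright,(236,179),34,.02)
show("knob",(V<140)&(S>60),(235,178),12,.054)
show("garlic",bright,(276,241),16,.026)
show("lemon",bright,(341,229),20,.026)
show("white",bright,(411,227),30,.01)
show("tomato",bright,(384,157),20,.026)
E
```

```text
crock [312.6 144.4] [312.4 142.5] 27.6 2109 cen [0.6387 0.1872 0.08  ] circ [0.6435 0.188  0.08  ] dia 0.142 depth z [[0.656 0.19  0.006]]
lid [235.4 178.6] [235.4 178.5] 27.1 2285 cen [0.5498 0.3949 0.02  ] circ [0.5499 0.3948 0.02  ] dia 0.1466 depth z [[0.547 0.388 0.055]]
knob [236.8 178.4] [235.7 178.3] 3.7 30 cen [0.5477 0.3842 0.054 ] circ [0.5478 0.3871 0.054 ] dia 0.0195 depth z [[0.548 0.387 0.055]]
garlic [276.  240.8] [276.  240.9] 10.2 310 cen [0.3853 0.279  0.026 ] circ [0.385  0.2789 0.026 ] dia 0.0546 depth z [[0.386 0.277 0.045]]
lemon [340.1 228.7] [339.5 229. ] 15.1 480 cen [0.4226 0.1079 0.026 ] circ [0.4216 0.1096 0.026 ] dia 0.0809 depth z [[0.423 0.111 0.055]]
white [410.9 227.2] [410.9 227.3] 22.9 1630 cen [ 0.4314 -0.0851  0.01  ] circ [ 0.4313 -0.0851  0.01  ] dia 0.1241 depth z [[ 0.432 -0.079  0.035]]
tomato [383.1 157.3] [383.2 157.3] 13.9 603 cen [ 0.6181 -0.0029  0.026 ] circ [ 0.6182 -0.0031  0.026 ] dia 0.075 depth z [[0.615 0.001 0.052]]
```

Call:
play_rows --commands "0.48 -0.99 -0.2 0 0 0;0.48 -0.99 -0.2 0 0 0;0.48 -0.99 -0.2 0 0 0;0.48 -0.99 -0.2 0 0 0;0.48 -0.99 -0.2 0 0 0;0.48 -0.99 -0.2 0 0 0;0.48 -0.99 -0.2 0 0 0;0.48 -0.99 -0.2 0 0 0;0.48 -0.99 -0.2 0 0 0;0.48 -0.99 -0.2 0 0 0;0 0 0 0 0 0;0 0 0 0 0 0;0 0 0 0 0 0" --grip 87

```text
time_s: 1.4
tcp_pos: [0.3861, 0.2798, 0.1627]
ee_rot: [[0.922, -0.387, 0.0], [-0.387, -0.922, 0.0], [0.0, -0.001, -1.0]]
wrist_force: [-0.8, -0.1, -0.2]
gripper_width: 1.0
gripper_force: 0.0
```

```bash
python3 - <<'E'
from h import *
s=r.sense();print(s["tcp_pos"],s["time_s"])
i,p,d=cap("wrist"); cv2.imwrite("pics/w1.png",p);np.save("pics/w1.npy",d)
R=np.array(i["R"]);t=np.array(i["t"]).ravel();print(-R.T@t,R[2])
np.savez("pics/w1i.npz",R=R,t=t,mtx=i["mtx"],k1=i["k1"])
E
```

```text
[0.38614217 0.27979807 0.16269356] 1.4
[0.46170132 0.2480269  0.32556997] [-0.27147076  0.11439837 -0.95562369]
```

View pics/w1.png

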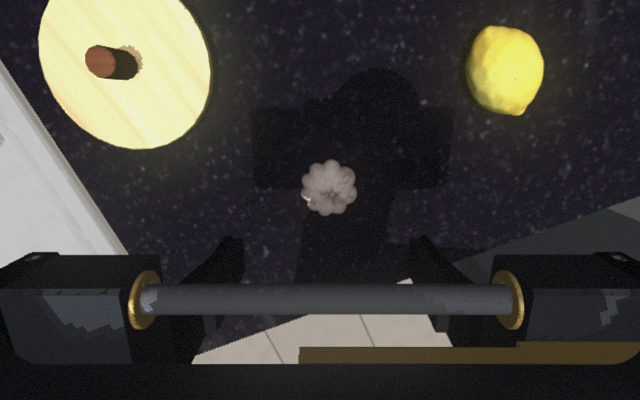

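The wrist view shows the garlic at (329,187), centred between the fingers. The wooden lid is at the upper left with its knob top near (100,61).

```bash
python3 - <<'E'
from h import *
i=dict(np.load("pics/w1i.npz"));i["k1"]=float(i["k1"]);p=cv2.imread("pics/w1.png")
hsv=cv2.cvtColor(p,cv2.COLOR_BGR2HSV);H,S,V=cv2.split(hsv)
ce,mc,R,a=blob(V>85,(329,187),40);w=plane(i,[mc,(mc[0]-R,mc[1]),(mc[0]+R,mc[1])],.03)
print("garlic",mc,R,w[0],np.linalg.norm(w[1]-w[2]))
ce,mc,R,a=blob((S>90)&(V<130)&(V>50),(98,61),22);w=plane(i,[mc,(mc[0]-R,mc[1]),(mc[0]+R,mc[1])],.054)
print("knobtop",mc,R,w[0],np.linalg.norm(w[1]-w[2]))
E
```

```text
garlic (328.3369140625, 186.90342712402344) 28.51081657409668 [0.38652736 0.27724424 0.03      ] 0.05166431522560473
knobtop (102.5, 61.64814758300781) 18.599275588989258 [0.54698219 0.39273729 0.054     ] 0.027553137368954123
```

Call:
play_rows --commands "0 -0.07 -0.9 0 0 0;0 0 -0.9 0 0 0;0 0 -0.9 0 0 0;0 0 -0.9 0 0 0;0 0 -0.9 0 0 0;0 0 -0.6 0 0 0;0 0 0 0 0 0;0 0 0 0 0 0"

```text
time_s: 2.25
tcp_pos: [0.3862, 0.278, 0.0098]
ee_rot: [[0.923, -0.386, 0.0], [-0.386, -0.923, -0.0], [0.0, -0.0, -1.0]]
wrist_force: [-0.3, 0.2, -0.0]
gripper_width: 1.002
gripper_force: 0.0
```

Call:
play_rows --commands "0 0 0 0 0 0;0 0 0 0 0 0;0 0 0 0 0 0;0 0 0 0 0 0;0 0 0 0 0 0;0 0 0 0 0 0;0 0 0 0 0 0;0 0 0 0 0 0" --grip 35

```text
time_s: 3.05
tcp_pos: [0.3862, 0.2772, 0.0098]
ee_rot: [[0.922, -0.387, 0.0], [-0.387, -0.922, 0.0], [0.0, -0.0, -1.0]]
wrist_force: [0.1, -0.4, 3.2]
gripper_width: 0.566
gripper_force: 29.9
```

Call:
play_rows --commands "0 0 0.9 0 0 0;0 0 0.9 0 0 0;0 0 0.9 0 0 0;0 0 0.9 0 0 0;0 0 0.9 0 0 0;0 0 0.9 0 0 0;0.8 -0.37 0.5 0 0 0;0.8 -0.37 0 0 0 0;0.8 -0.37 0 0 0 0;0.8 -0.37 0 0 0 0;0.8 -0.37 0 0 0 0;0.8 -0.37 0 0 0 0;0.8 -0.37 0 0 0 0;0.8 -0.37 0 0 0 0;0 0 0 0 0 0;0 0 0 0 0 0;0 0 0 0 0 0"

```text
time_s: 4.75
tcp_pos: [0.5773, 0.1884, 0.1862]
ee_rot: [[0.922, -0.387, -0.001], [-0.387, -0.922, -0.0], [-0.001, 0.001, -1.0]]
wrist_force: [-0.4, -0.3, 0.3]
gripper_width: 0.566
gripper_force: 29.9
```

```bash
python3 - <<'E'
from h import *
s=r.sense();print(s["tcp_pos"],s["time_s"])
i,p,d=cap("wrist"); cv2.imwrite("pics/w2.png",p)
np.savez("pics/w2i.npz",R=i["R"],t=np.array(i["t"]).ravel(),mtx=i["mtx"],k1=i["k1"])
E
```

```text
[0.57725075 0.18839073 0.18617106] 4.75
```

View pics/w2.png

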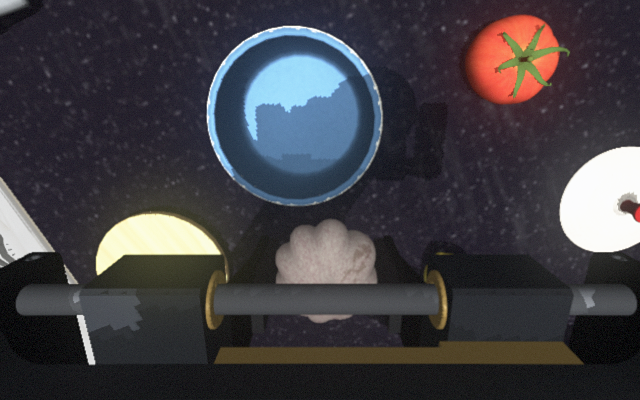

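The garlic is held. The crock's rim is fully in view, about columns 207–382 and rows 26–206, centred near (295,115).

```bash
python3 - <<'E'
from h import *
i=dict(np.load("pics/w2i.npz"));i["k1"]=float(i["k1"]);p=cv2.imread("pics/w2.png")
H,S,V=cv2.split(cv2.cvtColor(p,cv2.COLOR_BGR2HSV))
m=((H>95)&(H<115)&(S>90)&(V>60)).astype(np.uint8)
m[212:]=0; c=cv2.convexHull(max(cv2.findContours(m,0,2)[0],key=cv2.contourArea))
w=plane(i,c.reshape(-1,2),.079)[:,:2]
A=np.c_[2*w,np.ones(len(w))];x=np.linalg.lstsq(A,(w**2).sum(1),rcond=None)[0]
rad=np.sqrt(x[2]+x[0]**2+x[1]**2);print(x[:2],2*rad,np.abs(np.linalg.norm(w-x[:2],axis=1)-rad).max(),c.reshape(-1,2).min(0),c.reshape(-1,2).max(0))
E
```

```text
[0.64238735 0.18774622] 0.1339976851608218 0.00043440974274072675 [208  28] [380 204]
```

Call:
play_rows --commands "0.72 0 0 0 0 0;0.72 0 0 0 0 0;0.72 0 0 0 0 0;0 0 -0.7 0 0 0;0 0 -0.7 0 0 0;0 0 -0.7 0 0 0;0 0 -0.7 0 0 0;0 0 -0.7 0 0 0;0 0 -0.7 0 0 0;0 0 -0.7 0 0 0;0 0 0 0 0 0;0 0 0 0 0 0"

```text
time_s: 6.0
tcp_pos: [0.6427, 0.1888, 0.04]
ee_rot: [[0.922, -0.386, 0.0], [-0.386, -0.922, -0.0], [0.0, 0.0, -1.0]]
wrist_force: [-0.4, 0.9, 0.3]
gripper_width: 0.57
gripper_force: 29.9
```

Call:
play_rows --commands "0 0 0 0 0 0;0 0 0 0 0 0;0 0 0 0 0 0;0 0 0 0 0 0;0 0 0 0 0 0" --grip 66

```text
time_s: 6.5
tcp_pos: [0.643, 0.1883, 0.0399]
ee_rot: [[0.922, -0.387, 0.0], [-0.387, -0.922, 0.0], [0.0, -0.0, -1.0]]
wrist_force: [-0.7, 0.4, -0.4]
gripper_width: 0.755
gripper_force: 0.0
```

Call:
play_rows --commands "0 0 0.8 0 0 0;0 0 0.8 0 0 0;0 0 0.8 0 0 0;0 0 0.8 0 0 0;0 0 0.8 0 0 0;0 0 0.5 0 0 0;-0.65 0.9 0 0 0 0;-0.65 0.9 0 0 0 0;-0.65 0.9 0 0 0 0;-0.65 0.9 0 0 0 0;-0.65 0.9 0 0 0 0;-0.65 0.9 0 0 0 0;-0.65 0.9 0 0 0 0;0 0 0 0 0 0;0 0 0 0 0 0"

```text
time_s: 8.0
tcp_pos: [0.5059, 0.3777, 0.1746]
ee_rot: [[0.922, -0.386, -0.0], [-0.386, -0.922, -0.0], [0.0, 0.0, -1.0]]
wrist_force: [0.1, -0.4, 1.0]
gripper_width: 0.757
gripper_force: 0.0
```

```bash
python3 - <<'E'
from h import *
s=r.sense();print(s["tcp_pos"],s["time_s"])
i,p,d=cap("wrist"); cv2.imwrite("pics/w3.png",p)
np.savez("pics/w3i.npz",R=i["R"],t=np.array(i["t"]).ravel(),mtx=i["mtx"],k1=i["k1"])
i,q,d=cap("top"); cv2.imwrite("pics/t3.png",q)
cv2.imwrite("pics/v3.png",np.vstack([p,cv2.resize(q[90:220,180:388],(640,400))[:200]]))
E
```

```text
[0.50593335 0.37772629 0.17457417] 8.0
```

View pics/v3.png

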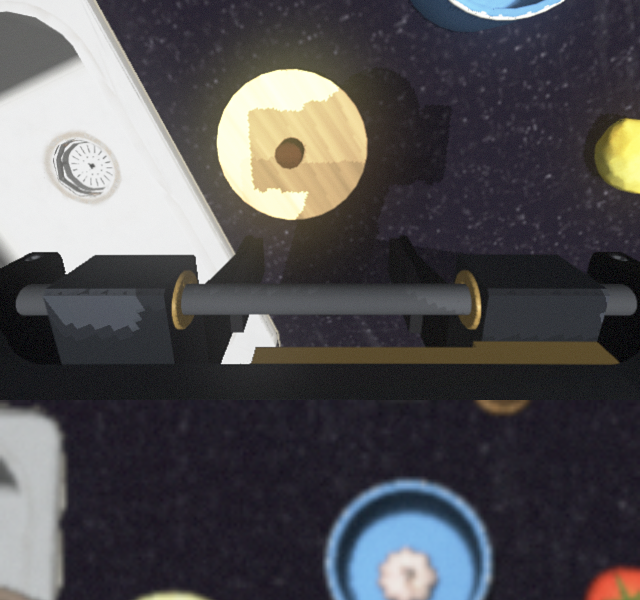

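The garlic is in the crock. The wooden lid's disc is at (292,144) and its knob at (289,152).

```bash
python3 - <<'E'
from h import *
i=dict(np.load("pics/w3i.npz"));i["k1"]=float(i["k1"]);p=cv2.imread("pics/w3.png")
H,S,V=cv2.split(cv2.cvtColor(p,cv2.COLOR_BGR2HSV))
m=((H>8)&(H<35)&(S>30)&(V>90)).astype(np.uint8); m[225:]=0;m[:,:210]=0;m[:,380:]=0
c=cv2.convexHull(max(cv2.findContours(m,0,2)[0],key=cv2.contourArea))
w=plane(i,c.reshape(-1,2),.018)[:,:2]
A=np.c_[2*w,np.ones(len(w))];x=np.linalg.lstsq(A,(w**2).sum(1),rcond=None)[0]
rad=np.sqrt(x[2]+x[0]**2+x[1]**2);print(x[:2],2*rad,np.abs(np.linalg.norm(w-x[:2],axis=1)-rad).max())
ce,mc,R,a=blob((V<110)&(S>60),(289,152),25);w=plane(i,[mc,(mc[0]-R,mc[1]),(mc[0]+R,mc[1])],.052)
print("knob",mc,R,w[0],np.linalg.norm(w[1]-w[2]))
E
```

```text
[0.54801647 0.39945971] 0.14871121366797474 0.008862305659709274
knob (291.941162109375, 149.94117736816406) 12.124751091003418 [0.55071851 0.39008503 0.052     ] 0.020527135108974175
```

Call:
play_rows --commands "0.74 0.24 0 0 0 0;0.74 0.24 0 0 0 0;0 0 -0.8 0 0 0;0 0 -0.8 0 0 0;0 0 -0.8 0 0 0;0 0 -0.8 0 0 0;0 0 -0.8 0 0 0;0 0 -0.45 0 0 0;0 0 -0.4 0 0 0;0 0 0 0 0 0;0 0 0 0 0 0"

```text
time_s: 9.2
tcp_pos: [0.5515, 0.3919, 0.0298]
ee_rot: [[0.922, -0.387, 0.001], [-0.387, -0.922, 0.001], [0.001, -0.001, -1.0]]
wrist_force: [0.1, -0.5, 0.1]
gripper_width: 0.759
gripper_force: 0.0
```

Call:
play_rows --commands "0 0 0 0 0 0;0 0 0 0 0 0;0 0 0 0 0 0;0 0 0 0 0 0;0 0 0 0 0 0;0 0 0 0 0 0;0 0 0 0 0 0;0 0 0 0 0 0;0 0 0 0 0 0;0 0 0 0 0 0" --grip 10

```text
time_s: 10.2
tcp_pos: [0.5509, 0.392, 0.0292]
ee_rot: [[0.922, -0.387, 0.0], [-0.387, -0.922, 0.0], [0.0, -0.001, -1.0]]
wrist_force: [-0.0, 1.6, -0.6]
gripper_width: 0.266
gripper_force: 30.0
```

Call:
play_rows --commands "0 0 0.3 0 0 0;0 0 0.6 0 0 0;0 0 0.9 0 0 0;0 0 0.9 0 0 0;0 0 0.9 0 0 0;0 0 0.9 0 0 0;0 0 0.9 0 0 0;0 0 0.5 0 0 0;0 0 0 0 0 0;0 0 0 0 0 0"

```text
time_s: 11.2
tcp_pos: [0.5501, 0.3912, 0.2054]
ee_rot: [[0.922, -0.388, -0.002], [-0.388, -0.922, -0.001], [-0.001, 0.001, -1.0]]
wrist_force: [0.5, 0.4, -2.6]
gripper_width: 0.264
gripper_force: 30.0
```

```bash
python3 - <<'E'
from h import *
s=r.sense();print(s["tcp_pos"],s["time_s"],s["gripper_width"])
i,p,d=cap("wrist"); cv2.imwrite("pics/w4.png",p);np.save("pics/w4.npy",d)
np.savez("pics/w4i.npz",R=i["R"],t=np.array(i["t"]).ravel(),mtx=i["mtx"],k1=i["k1"])
i,q,d=cap("scene")
cv2.imwrite("pics/v4.png",np.vstack([p[:300],cv2.resize(q[90:290,140:460],(640,400))[100:400]]))
E
```

```text
[0.55008554 0.39118422 0.20535435] 11.2 0.2635632844943853
```

View pics/v4.png

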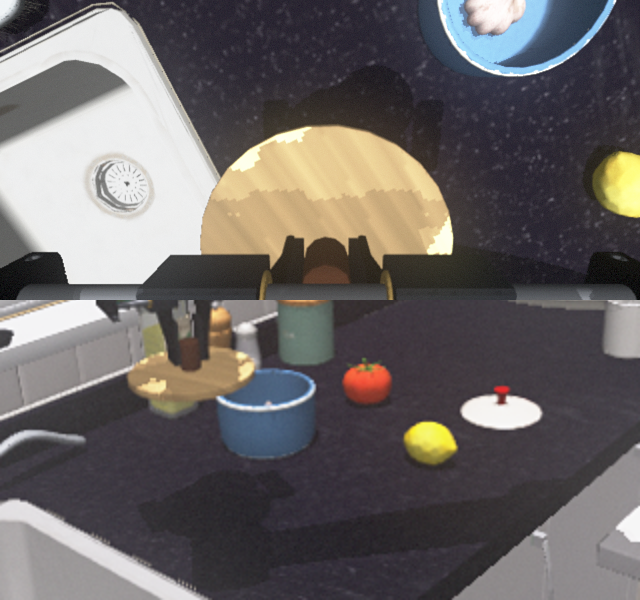

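The lid is held by its knob and looks level. The disc arc spans columns 200–453, so I'll measure the disc's offset from the TCP and its tilt.

```bash
python3 - <<'E'
from h import *
i=dict(np.load("pics/w4i.npz"));i["k1"]=float(i["k1"]);p=cv2.imread("pics/w4.png");d=np.load("pics/w4.npy")
H,S,V=cv2.split(cv2.cvtColor(p,cv2.COLOR_BGR2HSV))
m=((H>8)&(H<35)&(S>40)&(V>90)).astype(np.uint8); m[240:]=0;m[:120]=0;m[:,:195]=0;m[:,460:]=0
n,l,s,ce=cv2.connectedComponentsWithStats(m);m=(l==1+np.argmax(s[1:,4])).astype(np.uint8)
uv=np.argwhere(cv2.erode(m,np.ones((7,7)))>0)[:,::-1];dd=d[uv[:,1],uv[:,0]];P=world(i,uv[dd>0],dd[dd>0])
a=np.linalg.lstsq(np.c_[P[:,:2],np.ones(len(P))],P[:,2],rcond=None)[0];print("tilt",a[:2],"z med",np.median(P[:,2]))
e=[]
for v in range(126,236):
    x=np.where(m[v])[0]
    if len(x)>20:e+=[(x[0],v),(x[-1],v)]
w=plane(i,e,.2053-.0092)[:,:2]
A=np.c_[2*w,np.ones(len(w))];x=np.linalg.lstsq(A,(w**2).sum(1),rcond=None)[0]
rad=np.sqrt(x[2]+x[0]**2+x[1]**2);print(x[:2],2*rad,np.abs(np.linalg.norm(w-x[:2],axis=1)-rad).max())
E
```

```text
tilt [-0.00102675 -0.00110478] z med 0.1967838495246495
[0.54756775 0.39206093] 0.13989255594175226 0.0007047334885955658
```

Call:
play_rows --commands "0.2 -0.42 0 0 0 0;0.4 -0.85 0 0 0 0;0.4 -0.85 0 0 0 0;0.4 -0.85 0 0 0 0;0.4 -0.85 0 0 0 0;0.4 -0.85 0 0 0 0;0.4 -0.85 0 0 0 0;0.4 -0.85 0 0 0 0;0.17 -0.43 0 0 0 0;0 0 -0.6 0 0 0;0 0 -0.6 0 0 0;0 0 -0.4 0 0 0;0 0 -0.4 0 0 0;0 0 0 0 0 0;0 0 0 0 0 0;0 0 0 0 0 0"

```text
time_s: 12.9
tcp_pos: [0.6465, 0.1881, 0.1471]
ee_rot: [[0.922, -0.387, 0.002], [-0.387, -0.922, 0.001], [0.002, -0.001, -1.0]]
wrist_force: [0.5, 0.4, -1.9]
gripper_width: 0.266
gripper_force: 30.0
```

Call:
play_rows --commands "-0.05 -0.03 -0.3 0 0 0;0 0 -0.3 0 0 0;0 0 -0.3 0 0 0;0 0 -0.3 0 0 0;0 0 -0.15 0 0 0;0 0 -0.1 0 0 0;0 0 -0.1 0 0 0;0 0 0 0 0 0;0 0 0 0 0 0"

```text
time_s: 13.8
tcp_pos: [0.6446, 0.1869, 0.0998]
ee_rot: [[0.922, -0.387, 0.0], [-0.387, -0.922, 0.0], [0.0, -0.0, -1.0]]
wrist_force: [-0.5, -0.5, -1.1]
gripper_width: 0.263
gripper_force: 30.0
```

Nearly seated at z 0.0998, with no contact load yet. I'll release there with a tiny further lowering.

Call:
play_rows --commands "0 0 -0.03 0 0 0;0 0 0 0 0 0;0 0 0 0 0 0"

```text
time_s: 14.1
tcp_pos: [0.6446, 0.1869, 0.0991]
ee_rot: [[0.922, -0.387, 0.001], [-0.387, -0.922, 0.0], [0.001, -0.001, -1.0]]
wrist_force: [0.5, 0.5, 0.2]
gripper_width: 0.264
gripper_force: 30.0
```

Call:
play_rows --commands "0 0 0 0 0 0;0 0 0 0 0 0;0 0 0 0 0 0;0 0 0 0 0 0;0 0 0 0 0 0;0 0 0 0 0 0" --grip 60

```text
time_s: 14.7
tcp_pos: [0.6444, 0.1868, 0.0986]
ee_rot: [[0.922, -0.387, -0.0], [-0.387, -0.922, -0.0], [0.0, 0.0, -1.0]]
wrist_force: [-0.2, -0.4, 0.2]
gripper_width: 0.663
gripper_force: 0.0
```

Call:
play_rows --commands "0 0 0.4 0 0 0;0 0 0.8 0 0 0;0 0 0.8 0 0 0;0 0 0.8 0 0 0;0 0 0.8 0 0 0;-0.8 0 0.5 0 0 0;-0.8 0 0 0 0 0;-0.8 0 0 0 0 0;-0.8 0 0 0 0 0;0 0 0 0 0 0;0 0 0 0 0 0;0 0 0 0 0 0"

```text
time_s: 15.9
tcp_pos: [0.5492, 0.187, 0.2222]
ee_rot: [[0.922, -0.387, 0.001], [-0.387, -0.922, 0.0], [0.001, -0.001, -1.0]]
wrist_force: [0.6, -0.3, -0.6]
gripper_width: 0.695
gripper_force: 0.0
```

```bash
python3 - <<'E'
from h import *
i,p,d=cap("wrist"); _,q,_=cap("scene")
cv2.imwrite("pics/v5.png",np.vstack([p[:300],cv2.resize(q[90:290,140:460],(640,400))[:300]]))
H,S,V=cv2.split(cv2.cvtColor(p,cv2.COLOR_BGR2HSV))
m=((H>8)&(H<35)&(S>40)&(V>90)).astype(np.uint8);m[235:]=0
n,l,s,ce=cv2.connectedComponentsWithStats(m);k=1+np.argmax(s[1:,4]);m=(l==k).astype(np.uint8)
uv=np.argwhere(cv2.erode(m,np.ones((9,9)))>0)[:,::-1];dd=d[uv[:,1],uv[:,0]];P=world(i,uv[dd>0],dd[dd>0])
P=P[abs(P[:,2]-np.median(P[:,2]))<.01]
a=np.linalg.lstsq(np.c_[P[:,:2],np.ones(len(P))],P[:,2],rcond=None)[0];print("tilt",a[:2],"z",np.median(P[:,2]))
c=cv2.convexHull(max(cv2.findContours(m,0,2)[0],key=cv2.contourArea));w=plane(i,c.reshape(-1,2),.089)[:,:2]
A=np.c_[2*w,np.ones(len(w))];x=np.linalg.lstsq(A,(w**2).sum(1),rcond=None)[0]
print(x[:2],2*np.sqrt(x[2]+x[0]**2+x[1]**2),r.sense()["time_s"])
E
```

```text
tilt [ 0.00136158 -0.00063329] z 0.09062506870672032
[0.64132711 0.1883786 ] 0.14212511947049541 16.0
```

View pics/v5.png

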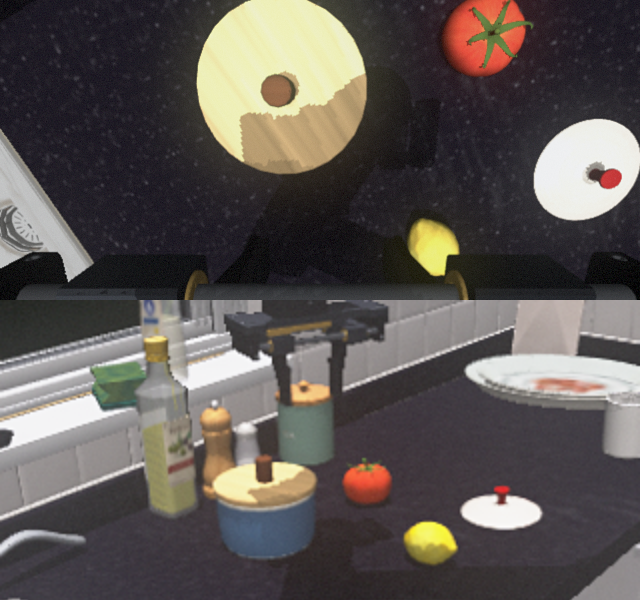

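The lid sits flat on the crock: top at 0.0906 m, tilt about 0.001 rad, and within about 1.5 mm of centred. The white lid hasn't moved and the arm is clear.

```bash
python3 -c "
from station import r
print(r.finish_job())"
```

```text
the job is handed in; nothing more can be done
None
```

The garlic is in the crock and its wooden lid sits flat and fully down, about 1.5 mm off centre by my last camera check; I handed the job in at about 16 s, and no verdict came back.

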